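# Snap the retaining cover onto the specimen stage

## Robot

A 6-joint arm with a two-finger parallel gripper is mounted at the origin on a cart in front of the work surface, level with it; the furniture and walls round the work are solid. World frame = base frame: x ahead of the robot, y to its left, z up, the work surface at z = 0. Lengths are in m, angles in rad, forces in N, time in s.
With the tool pointing down it reaches from about 0.325 to 0.9 m from the base axis. Payload 6.1 kg.
Tool frame: the origin (TCP) lies midway between the tips of the shut fingers; the grasp point (between the pads) lies 19 mm behind it; z points along the fingers, y is the direction in which the jaws open and shut (so a half turn about z gives the same grasp; the last joint's range is limited). The gripper opens to 85 mm and grips with 20 to 120 N. Pads are 22 mm wide; open, the fingers measure 114 mm over their backs; the gripper's body (76 mm by 85 mm) begins 54 mm behind the grasp point. The pads swing forward as they close: fully open they stand 13 mm farther back than shut.
Start: joints at [-1.445, 0.22, 1.526, -0, 1.395, -0.126], TCP at [0.156, -0.605, 0.231] pointing down, gripper open.
Joint ranges: [-2.98, 2.98], [-0.91, 2.08], [0.09, 2.57], [-1.24, 4.39], [0.2, 2.65], [-2.68, 2.68]. Speed limits (rad/s): [2.57, 2.57, 3.01, 3.14, 3.14, 3.14].

## Interface

Orientations are given as a unit quaternion [x, y, z, w].
In Python, from rig import manip, optics, ticket gives the robot as it stands. The module is installed in compiled form; this text tells all that it offers.
- The arm moves only by the tool step_arm, never from a script. Its argument "deltas" is a list that holds one entry, the list of rows, each a list of 7 numbers: the shift along the tool's x, y, z in mm, then the turn, a rotation vector about the tool's x, y, z in degrees, then the finger opening in mm, from 0 to 85.4. In form: [[[dx, dy, dz, wx, wy, wz, fingers], ...]]. A call has exactly 10 rows; each row is the pose to reach, as a shift and turn from the pose commanded when the call began, along the tool's axes at that moment; what a row does not reach only later rows make up. A row lasts 1/12 s, in which the tool goes at most 41.7 mm and 7.16 degrees, less where a joint would pass 70% of its speed; a pose out of reach is approached as far as the arm can. A call with a gripper value outside its range is refused whole. The fingers move at their own pace and stop on an object; "grip_force" is the grip in N (left out, the last holds). Time passes only in rows, so rows that repeat a pose let the fingers close, or fill a call up. It gives the time, the measured TCP pose, the force and the opening at its end, in the units of the state.
- manip.get_state(): the state, without advancing time (a new reading comes with each control period).
- optics.get_image(name): name is "side" or "top"; returns (picture, depth): 400x640x3 uint8, red, green, blue; 400x640 float32, m along the optical axis (not along the pixel's ray), 0 where there is no reading.
- optics.camera_params(name): a dict with "fx", "fy", "cx", "cy" (pixels), "R" (3x3) and "t" (3): a world point X has camera coordinates R X + t. Camera axes: x right, y down, z forward; pixel columns grow to the right and rows downward; lengths in m; the calibration is good to about 2 mm. A picture is of the moment at which its call begins. camera_params takes no time and is no camera call.
- ticket.close_job(): hands the job in, once; it reports no verdict.
The state is a dict: "t": time; "joint_positions": joint angles; "qvel": joint speeds; "effort": joint torques, N m; "tool_pos": TCP position; "eef_rot": TCP orientation; "wrist_force": force on the tool from outside, world axes, zero at the start; "torque": the same for the moment, N m; "gripper_width": finger opening in m.
Only numpy, scipy, OpenCV 4.12 (cv2) and the standard library are available. Lean on these libraries where they do the work, as an engineer would, in place of code of your own. Each camera call takes 0.05 s, during which the arm holds its last target. There are 200 camera calls.

## Task

Take the white retaining cover by its blue rib, set it over the mounted specimen on the lift stage with its notched ends at the two orange hooks, and push it straight down until both hooks have clicked over its ends and it sits flat. Either way round will do. Feel for the seat and never lean on it with more than about 20 N, leave the vial and the beaker where they are, and let go at the end.

Things in the scene. Friction and masses are not known exactly. Their poses are not given: they have to be found in the camera images.
- cover: Loose white plastic cover, about 70 g, flat on the worktop: a plate 50 mm (its x) by 84 mm (its y), 6 mm thick, the same turned half round. At each end (+y, -y) two lugs run on to 48 mm from the middle, leaving a notch 22 mm wide between them for a hook arm; the notch's bottom is 42 mm from the middle. Origin: centre of the plate's underside, z up.
- rib_top (a point): Middle of the top of the blue grip rib that stands on the cover: 12 mm thick (along the cover's x), 38 mm long (along its y), its top 31 mm above the cover's underside and 25 mm above the plate. Axes as the cover's.
- stage_base: Fixed dark steel base plate of the lift stage, 76 mm (its x) by 132 mm (its y), 12 mm thick, on the worktop; origin at the centre of its underside, z up. The seated cover lies centred over this origin, its y along this y (either way), its underside on two black rest pads at y = -35 and +35 mm (platform_c1 and platform_c2 in the rules).
- base_top (a point): Centre of the base plate's top. Above it, on a lift post, is an aluminium platform (60 x 108 mm) with a red specimen disc, the black pads and the orange hooks. The post is set differently each time and the platform's height is in no reading: the pad tops lie 26 to 62 mm above this point (38 to 74 above the worktop), rigid in a run. Hook tops: 22.5 mm above the pad tops.
- hook_a (a joint): Snap hook at the stage's +y end. Arm 14 mm wide (x), inner face 43 mm from the middle, pivot 15 mm below the pad tops, sprung upright. Nose 3.5 mm inward, catch 7.5 mm above the pad tops; above it a 13 mm long slope opens to 45.5 mm from the middle. Value: outward lean, rad; 0 upright, 0.1 while the cover's end passes, near 0 when clicked or untouched.
- hook_b (a joint): The same hook at the stage's -y end, a little stiffer; value as for hook_a. Pushed down, a cover passes the pair of noses at about 6 to 12 N, by friction; the force then falls, both hooks snap back when the plate's top passes the catches, 1 to 2 mm above the pads, and the force rises steeply when the plate meets the pads.
- vial: Bystander: sample vial with a black screw cap, 28 mm across and 62 mm high, standing on the worktop in front of the stage; origin at the centre of its foot, z up.
- beaker: Bystander: small clear beaker, 53 mm across and 66 mm high, standing on the worktop behind the stage; origin at the centre of its foot, z up.
- furnace_corner (a point): Foot of the front left upright edge of the fixed blue furnace, 390 mm high, a bystander and an obstacle: its front face runs from here towards world -y, its left side towards world +x. Keep the arm and what it carries clear of it.
Mind the look-alikes: they are no part of the job. Of the things that look like the cover, take the one that is farthest to the robot's right at the start.

How it is judged:
At the end, for the whole second after the job is handed in: The cover lies still and flat (within 0.035 rad), resting on both of the stage's pads, within 7 mm of its middle and 0.15 rad of its direction, its underside 35 to 76 mm above the foot of the base, and both hooks stand upright again (lean under 0.03 rad), clicked over its ends (value of joint each of hook_a, hook_b below 0.03 rad and z of cover in the frame of stage_base between 0.035 and 0.076 m and horizontal distance between cover and stage_base below 0.007 m and angle between the y axis of cover and the y axis of stage_base, either way round below 0.15 rad and angle between cover's own z axis and vertical below 0.035 rad and linear speed of cover below 0.01 m/s and contact force between cover and platform_c1 above 0.03 N and contact force between cover and platform_c2 above 0.03 N); the robot touches nothing.
It fails at once if the cover is pressed on the stage with more than 30 N (contact force between cover and stage_base above 30 N).
It fails at once if the vial is moved or tipped (distance of vial from where it was at the start of the episode above 0.02 m or angle between vial's own z axis and vertical above 0.3 rad).
It fails at once if the beaker is moved or tipped (distance of beaker from where it was at the start of the episode above 0.02 m or angle between beaker's own z axis and vertical above 0.3 rad).
It also fails if it takes over 43 s, if anything falls off the work surface, if the arm or the gripper's body presses on something with over 40 N, if the wrist force passes 120 N, or if a joint passes its speed limit or range.

## Working session

There is one attempt and no reset: what is moved stays moved. The work goes in short steps, Python scripts to look and compute and a tool call to move; the robot and the scene stay as the last step left them, time stands still between calls to the robot, and variables do not carry over. Pictures are saved under pics/ and viewed, about 8 in all and at most 12, crops included, and the job is handed in when it is done.

Besides the shell and the picture viewer there is one more tool, called after "Emit:" in YAML: its name, and indented under it one key for each argument. step_arm: Moves the arm, as the interface text tells. Its arguments: {"type":"object","properties":{"deltas":{"type":"array"},"grip_force":{"type":"number"}},"required":["deltas"]}

```bash
mkdir -p pics; cat > h.py <<'E'
import numpy as np,cv2
from rig import manip,optics,ticket
def grab(n,tag):
    im,d=optics.get_image(n); np.savez(f'pics/{tag}.npz',im=im,d=d); cv2.imwrite(f'pics/{tag}.png',im[:,:,::-1]); return im,d
def pts(n,d):
    p=optics.camera_params(n); v,u=np.mgrid[:d.shape[0],:d.shape[1]]
    c=np.stack([(u-p['cx'])/p['fx']*d,(v-p['cy'])/p['fy']*d,d],-1)
    return (c-p['t'])@np.asarray(p['R'])
def ray(n,u,v,z):
    p=optics.camera_params(n);R=np.asarray(p['R']);o=-R.T@p['t'];r=R.T@np.array([(u-p['cx'])/p['fx'],(v-p['cy'])/p['fy'],1]);return o+r*(z-o[2])/r[2]
E
python3 - <<'E'
from h import *
for n in('top','side'):
    im,d=grab(n,n+'0'); p=optics.camera_params(n); print(n,p['fx'],-np.asarray(p['R']).T@p['t'],np.round(p['R'],2).tolist(),(d==0).mean())
print(manip.get_state())
E
```

```text
top 398.60476889486705 [ 0.43004184 -0.18254453  0.91478646] [[0.0, -1.0, 0.01], [-0.99, -0.0, -0.1], [0.1, -0.01, -0.99]] 0.00416796875
side 388.8696448246399 [0.2367876  0.12145015 0.79658795] [[-0.72, -0.69, 0.01], [-0.61, 0.63, -0.48], [0.33, -0.35, -0.88]] 0.0040546875
{'t': 0.1, 'joint_positions': array([-1.44509520e+00,  2.21151719e-01,  1.52752931e+00,  2.16730637e-06,
        1.39471025e+00, -1.26103089e-01]), 'qvel': array([ 0.00096816,  0.00025291, -0.00250978,  0.00011273,  0.00077973,
       -0.00051199]), 'effort': array([ 1.57289393e-03, -4.98239350e+01, -3.90547836e+01, -1.89547777e-04,
        5.67100928e-03,  3.62611854e-05]), 'tool_pos': array([ 0.15564381, -0.60472882,  0.23028863]), 'eef_rot': array([ 9.92084416e-01,  1.25569512e-01,  1.24746908e-06, -8.99310332e-04]), 'wrist_force': array([0.40177912, 0.10305343, 0.12598113]), 'torque': array([-0.0099637 , -0.0335062 , -0.02769741]), 'gripper_width': 0.08533139765300346}
```

View pics/top0.png

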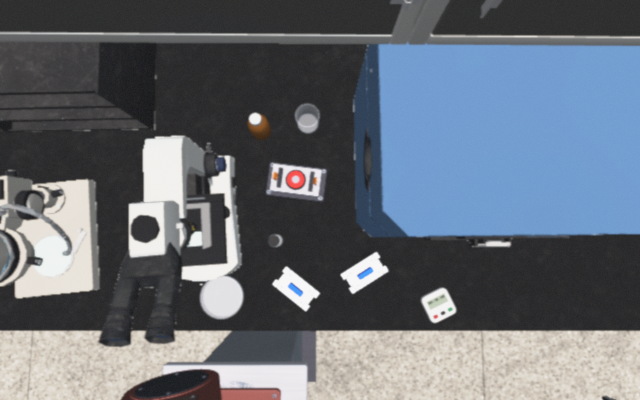

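View pics/side0.png

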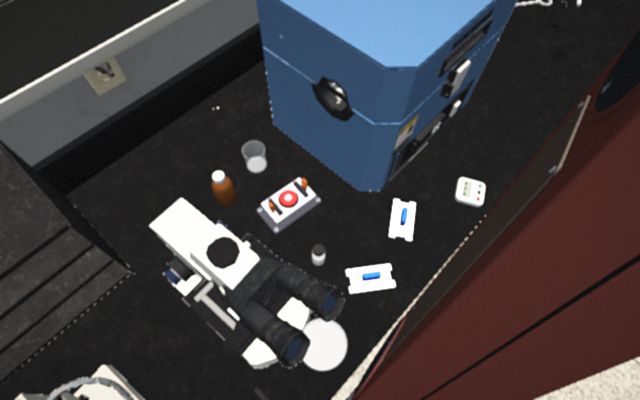

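The top view shows two covers with blue ribs, at (296,288) and (364,272). The one at (364,272) is farther right, so it is the target; in the side view it is at (403,218). The stage with red disc is at (296,180) in top and (289,199) in side. The vial is at (276,240), the beaker at (307,118) and the furnace corner near (375,235).

```bash
cat >> h.py <<'E'
def comp(m,near,r=45):
    n,l,s,c=cv2.connectedComponentsWithStats(m.astype(np.uint8),connectivity=8)
    k=[i for i in range(1,n) if s[i,4]>6 and np.hypot(*(c[i]-near))<r]
    i=max(k,key=lambda i:s[i,4]); return l==i,c[i]
def tri(uvs):
    A=[];b=[]
    for n,(u,v) in uvs.items():
        p=optics.camera_params(n);R=np.asarray(p['R']);o=-R.T@p['t'];r=R.T@np.array([(u-p['cx'])/p['fx'],(v-p['cy'])/p['fy'],1]);r/=np.linalg.norm(r)
        P=np.eye(3)-np.outer(r,r);A.append(P);b.append(P@o)
    A=np.vstack(A);b=np.hstack(b);x,res,_,_=np.linalg.lstsq(A,b,rcond=None);return x,float(np.sqrt(res[0]))
def rect(P):
    (c,s,a)=cv2.minAreaRect((P[:,:2]*1000).astype(np.float32)); B=cv2.boxPoints((c,s,a)); e=[B[1]-B[0],B[2]-B[1]]; L=max(e,key=np.linalg.norm)
    return np.round(c,1),np.round(s,1),round(np.degrees(np.arctan2(L[1],L[0]))%180,1)
E
cat > m.py <<'E'
from h import *
D={n:np.load(f'pics/{n}0.npz') for n in('top','side')}
S={'top':dict(cov=(364,272),stg=(296,180),vial=(276,240),beak=(307,118)),'side':dict(cov=(403,218),stg=(289,199),vial=(318,255),beak=(255,157))}
rib={};disc={}
for n in D:
    im=D[n]['im'].astype(int);d=D[n]['d'];P=pts(n,d);r,g,b=im[...,0],im[...,1],im[...,2]
    m,c=comp((b>r+60)&(b>130),S[n]['cov'],20);rib[n]=c;Q=P[m];zt=np.percentile(Q[:,2],90);print(n,'rib',c,'ztop',zt,rect(Q[Q[:,2]>zt-.006]))
    w,c=comp((r>150)&(g>150)&(b>150)|m,S[n]['cov'],20);Q=P[w&~m];print(' plate',rect(Q),np.percentile(Q[:,2],[10,50,90]))
    m,c=comp((r>150)&(g<90)&(b<90),S[n]['stg'],20);disc[n]=c;print(' disc',c,P[m].mean(0),np.median(P[m][:,2]))
    o=(r>g+40)&(g>b+15)&(r>90)&(np.hypot(*(np.mgrid[:400,:640]-np.array(S[n]['stg'])[::-1,None,None]))<45)
    k,l,s,cc=cv2.connectedComponentsWithStats(o.astype(np.uint8))
    for i in range(1,k):
        if s[i,4]>5:print(' hook',s[i,4],cc[i],P[l==i].mean(0),P[l==i][:,2].max())
    u=np.array(S[n]['stg']);reg=np.hypot(*(np.mgrid[:400,:640]-u[::-1,None,None]))<50
    for z0,z1 in((.006,.02),(.02,.03),(.03,.04),(.04,.05),(.05,.06),(.06,.07),(.07,.08),(.08,.1)):
        q=reg&(P[...,2]>z0)&(P[...,2]<z1)&(d>0)
        if q.sum()>15:print('  z',z0,q.sum(),rect(P[q]))
    for t in('vial','beak'):
        u=S[n][t];q=P[u[1]-14:u[1]+15,u[0]-14:u[0]+15].reshape(-1,3);q=q[(q[:,2]>.012)];print(' ',t,q.mean(0),q[:,2].max(),q.min(0),q.max(0))
print('tri rib',tri(rib),'disc',tri(disc))
P=pts('top',D['top']['d'])[60:260,340:480];q=P[(P[...,2]>.02)];print('furn min x/max y',np.percentile(q[:,0],[0,1]),np.percentile(q[:,1],[99,100]))
E
python3 m.py
python3 -c "
import cv2
a=cv2.imread('pics/top0.png')[150:310,250:410];b=cv2.imread('pics/side0.png')[150:310,250:410]
import numpy as np;cv2.imwrite('pics/c0.png',cv2.resize(np.hstack([a,b]),None,fx=2.5,fy=2.5,interpolation=cv2.INTER_CUBIC))"
```

```text
top rib [365.08045977 272.95402299] ztop 0.029894438389476058 (array([ 353.1, -288.3]), array([11.4, 35.6]), np.float32(121.7))
 plate (array([ 393. , -264.3]), array([149.6,  99.3]), np.float32(32.0)) [0.00046316 0.0036168  0.00609652]
 disc [295.29113924 179.26582278] [ 0.55815735 -0.13447064  0.04521109] 0.045918995117378805
 hook 30 [274.76666667 175.33333333] [ 0.56414384 -0.09101765  0.06193889] 0.07229945646482454
 hook 21 [314.57142857 180.38095238] [ 0.55302025 -0.17703502  0.06417214] 0.07295084532961174
  z 0.006 548 (array([ 598.7, -138.3]), array([131.6, 156.9]), np.float32(173.0))
  z 0.03 687 (array([ 558.8, -133.4]), array([107.8,  60.5]), np.float32(83.0))
  z 0.04 541 (array([ 558.2, -133.7]), array([106.3,  58.4]), np.float32(82.8))
  z 0.05 35 (array([ 555.5, -133.3]), array([92.2, 41.8]), np.float32(76.9))
  z 0.06 36 (array([ 558.9, -133.7]), array([93.4, 13.5]), np.float32(83.1))
  vial [ 0.42492813 -0.09536968  0.09298255] 0.9147864583408487 [ 0.41205    -0.18254453  0.01561286] [ 0.43827556 -0.07616359  0.91478646]
  beak [ 0.69913826 -0.15887028  0.04884216]
[... 962 characters left out ...]
.1]), array([ 93.7, 139.8]), np.float32(172.4))
  z 0.06 39 (array([ 557.6, -132.5]), array([92.7, 14.9]), np.float32(83.2))
  z 0.07 23 (array([ 558.4, -133.1]), array([93.5, 12.8]), np.float32(82.3))
  vial [ 0.41806219 -0.08200751  0.05928722] 0.7965879469711796 [ 0.2367876  -0.10039169  0.01277434] [0.43667283 0.12145015 0.79658795]
  beak [ 0.69479882 -0.15641384  0.04527453] 0.7965879469711796 [ 0.2367876  -0.18470684  0.0120017 ] [0.72543694 0.12145015 0.79658795]
tri rib (array([ 0.35262714, -0.28927563,  0.01871186]), 0.00015009485325781976) disc (array([ 0.5604446 , -0.13349064,  0.0316939 ]), 0.0005343316459841593)
furn min x/max y [0.41654847 0.43004184] [-0.26525891 -0.18254453]
```

View pics/c0.png

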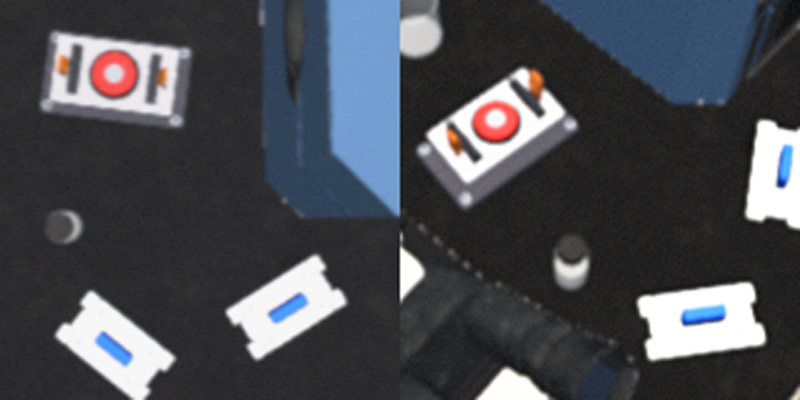

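The crop confirms the geometry: black pads beside the orange hooks, lid-type notched covers, and the target cover about parallel to the furnace corner. I'll refine the cover pose and the furnace clearance, and work out the first move.

```bash
cat >> h.py <<'E'
from scipy.spatial.transform import Rotation as Ro
def go(p,yaw,frm=None):
    "delta (mm, deg) from the present pose to p (m), tool down, tool x at yaw deg"
    s=manip.get_state(); R=Ro.from_quat(s['eef_rot']); q=s['tool_pos']
    if frm is not None: q,R=frm
    y=np.radians(yaw); T=np.array([[np.cos(y),np.sin(y),0],[np.sin(y),-np.cos(y),0],[0,0,-1]]).T
    print('go',np.round(R.inv().apply(np.array(p)-q)*1000,1),np.round((R.inv()*Ro.from_matrix(T)).as_rotvec(degrees=True),2))
E
python3 - <<'E'
from h import *
for n in('top','side'):
    D=np.load(f'pics/{n}0.npz');P=pts(n,D['d']);im=D['im'].astype(int)
    near=(np.hypot(P[...,0]-.353,P[...,1]+.2885)<.056)&(D['d']>0)&(im.min(-1)>130)
    q=P[near];print(n,'plate',rect(q),np.median(q[:,2]))
    near=(np.hypot(P[...,0]-.353,P[...,1]+.2885)<.03)&(D['d']>0)&(im[...,2]>im[...,0]+50)
    q=P[near];print(' rib all',rect(q),np.percentile(q[:,2],[50,90,98]))
    near=(np.hypot(P[...,0]-.5585,P[...,1]+.1334)<.07)&(D['d']>0)
    hi=near&(P[...,2]>.06);q=P[hi];print(' hook zs',np.sort(np.round(q[:,2],4))[-15:])
    blk=near&(im.max(-1)<75)&(P[...,2]>.03);q=P[blk];print(' pads',blk.sum(),rect(q),np.percentile(q[:,2],[25,50,75]))
    f=(P[...,2]>.05)&(P[...,2]<.37)&(P[...,0]>.38)&(P[...,1]<-.2)&(P[...,1]>-.5)&(D['d']>0)&(im[...,2]>im[...,0]+25)
    q=P[f];print(' furn',np.percentile(q[:,0],[1,5,20]),np.percentile(q[:,1],[80,95,99]))
go([.353,-.2885,.13],121.7)
E
```

```text
top plate (array([ 352.3, -289.6]), array([53.7, 99.6]), np.float32(121.8)) 0.0035783481933360922
 rib all (array([ 353.1, -288.3]), array([11.5, 35.6]), np.float32(121.6)) [0.02829757 0.02988852 0.03115699]
 hook zs [0.0678 0.0696 0.0697 0.0698 0.07   0.07   0.0701 0.0702 0.0703 0.0708
 0.0711 0.0713 0.0723 0.073  0.0732]Traceback (most recent call last):
  File "<stdin>", line 10, in <module>
    return _quantile_unchecked(
        a, q, axis, out, overwrite_input, method, keepdims, weights)
    return _ureduce(a,
                    func=_quantile_ureduce_func,
    ...<5 lines>...
                    overwrite_input=overwrite_input,
                    method=method)
    r = func(a, **kwargs)
    result = _quantile(arr,
                       quantiles=q,
    ...<2 lines>...
                       out=out,
                       weights=wgt)
    slices_having_nans = np.isnan(arr[-1, ...])
                                  ~~~^^^^^^^^^
IndexError: index -1 is out of bounds for axis 0 with size 0
```

```bash
python3 - <<'E'
from h import *
for n in('top','side'):
    D=np.load(f'pics/{n}0.npz');P=pts(n,D['d']);im=D['im'].astype(int);ok=D['d']>0
    near=(np.hypot(P[...,0]-.353,P[...,1]+.2885)<.056)&ok&(im.min(-1)>130)
    q=P[near];print(n,'plate',rect(q),np.median(q[:,2]))
    near=(np.hypot(P[...,0]-.353,P[...,1]+.2885)<.03)&ok&(im[...,2]>im[...,0]+50)
    q=P[near];print(' rib all',rect(q),np.percentile(q[:,2],[50,90,98]))
    w=ok&(P[...,0]>.3)&(P[...,0]<.41)&(P[...,1]<-.05)&(P[...,1]>-.45)&(im.max(-1)<60)&(P[...,2]<.02);print(' table z',np.median(P[w][:,2]))
    al=ok&(np.hypot(P[...,0]-.5585,P[...,1]+.1334)<.05)&(im.min(-1)>150);print(' platform z',np.percentile(P[al][:,2],[25,50,75]))
    f=(P[...,2]>.05)&(P[...,2]<.37)&(P[...,0]>.38)&(P[...,0]<.8)&(P[...,1]<-.2)&(P[...,1]>-.5)&ok
    q=P[f];print(' furn',len(q),np.percentile(q[:,0],[1,5,20]),np.percentile(q[:,1],[80,95,99]))
go([.353,-.2885,.13],121.7)
E
```

```text
top plate (array([ 352.3, -289.6]), array([53.7, 99.6]), np.float32(121.8)) 0.0035783481933360922
 rib all (array([ 353.1, -288.3]), array([11.5, 35.6]), np.float32(121.6)) [0.02829757 0.02988852 0.03115699]
 table z -0.0022092746221623666
 platform z [0.03728744 0.03863778 0.0401144 ]
 furn 5026 [0.41873919 0.4266094  0.44650391] [-0.26630418 -0.26557149 -0.26511331]
side plate (array([ 352.7, -289.9]), array([ 55.2, 103.9]), np.float32(121.4)) 0.006302950329610803
 rib all (array([ 352.3, -285.5]), array([10.3, 34.5]), np.float32(123.0)) [0.03090068 0.0329079  0.03412818]
 table z 0.0006144928330383983
 platform z [0.04035027 0.04160236 0.04310459]
 furn 20136 [0.41804507 0.43138442 0.43432616] [-0.26631592 -0.26516037 -0.26445757]
go [ 269.9 -256.9  100.8] [-6.0000e-02 -1.0000e-01 -1.0727e+02]
```

Emit:
step_arm:
  deltas:
    - [[27,-25.7,0,0,0,-7,50],[54,-51.4,0,0,0,-14,50],[81,-77,0,0,0,-21,50],[108,-103,0,0,0,-28,50],[135,-128,0,0,0,-35,50],[162,-154,0,0,0,-42,50],[189,-180,0,0,0,-49,50],[216,-206,10,0,0,-56,50],[243,-231,30,0,0,-63,50],[270,-257,50,0,0,-70,50]]
  grip_force: 70

```text
t: 0.93
tool_pos: [0.3536, -0.2887, 0.1819]
eef_rot: [0.739, 0.674, 0.0, 0.001]
wrist_force: [1.0, 0.1, 0.2]
gripper_width: 0.0504
```

```bash
python3 - <<'E'
from h import *
go([.3528,-.289,.12],121.7)
E
```

```text
go [-0.3 -0.9 61.9] [  0.07   0.11 -36.95]
```

Emit:
step_arm:
  deltas:
    - [[0,0,10,0,0,-7,50],[0,0,30,0,0,-14,50],[0,0,50,0,0,-21,50],[0,0,70,0,0,-28,50],[0,0,85,0,0,-35,50],[0,0,100,0,0,-37.2,50],[0,0,110,0,0,-37.2,50],[0,0,120,0,0,-37.2,50],[0,0,120,0,0,-37.2,50],[0,0,120,0,0,-37.2,50]]

```text
t: 1.77
tool_pos: [0.3525, -0.2897, 0.0615]
eef_rot: [0.488, 0.873, 0.0, -0.0]
wrist_force: [-1.0, 0.5, 0.1]
gripper_width: 0.05
```

```bash
python3 - <<'E'
from h import *
go([.3528,-.289,.009],121.7)
grab('top','top1');grab('side','side1')
D=np.load('pics/top1.npz')['im'][210:330,300:460];E=np.load('pics/side1.npz')['im'][150:270,330:490]
cv2.imwrite('pics/c1.png',cv2.resize(np.hstack([D,E])[:,:,::-1],None,fx=2.5,fy=2.5))
E
```

```text
go [ 0.4  0.6 52.5] [-0.01 -0.06 -0.14]
```

View pics/c1.png

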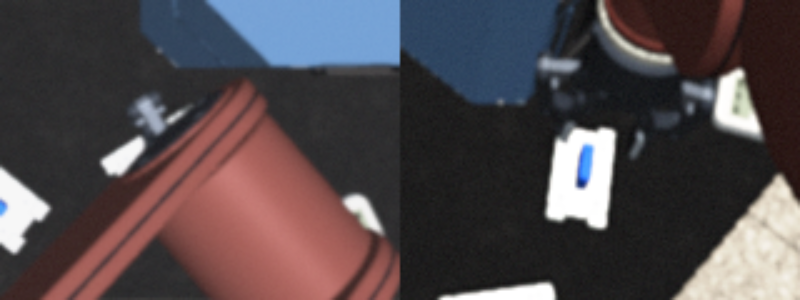

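The fingers straddle the rib on the correct axis (side crop: tips at (567,132) and (638,143), rib at (585,165)). Descend and close.

Emit:
step_arm:
  deltas:
    - [[0,0,12,0,0,0,50],[0,1,24,0,0,0,50],[0,1,36,0,0,0,50],[0,1,45,0,0,0,50],[0,1,50,0,0,0,50],[0,1,52,0,0,0,50],[0,1,52,0,0,0,30],[0,1,52,0,0,0,15],[0,1,52,0,0,0,5],[0,1,52,0,0,0,0]]

```text
t: 2.7
tool_pos: [0.3541, -0.29, 0.0107]
eef_rot: [0.488, 0.873, -0.0, 0.001]
wrist_force: [-0.3, 0.0, -0.5]
gripper_width: 0.0104
```

Emit:
step_arm:
  deltas:
    - [[0,0,0,0,0,0,0],[0,0,0,0,0,0,0],[0,0,-5,0,0,0,0],[0,0,-15,0,0,0,0],[0,0,-35,0,0,0,0],[0,0,-60,0,0,0,0],[0,0,-90,0,0,0,0],[0,0,-115,0,0,0,0],[0,0,-130,0,0,0,0],[0,0,-130,0,0,0,0]]

```text
t: 3.53
tool_pos: [0.3554, -0.2914, 0.1444]
eef_rot: [0.488, 0.873, -0.001, 0.004]
wrist_force: [0.2, -0.6, -0.9]
gripper_width: 0.0108
```

```bash
python3 - <<'E'
from h import *
grab('top','top2');grab('side','side2')
s=manip.get_state();print(s['tool_pos'],s['wrist_force'],s['gripper_width'])
go([.5585,-.1334,.139],83)
D=np.load('pics/top2.npz')['im'][130:290,250:410];E=np.load('pics/side2.npz')['im'][110:270,300:460]
cv2.imwrite('pics/c2.png',cv2.resize(np.hstack([D,E])[:,:,::-1],None,fx=2.5,fy=2.5))
E
```

```text
[ 0.35365634 -0.28949891  0.14022892] [-0.57578936  0.03112193 -1.43227527] 0.010391721155300793
go [ 25.5 256.3   1.3] [ 0.04  0.07 38.62]
```

View pics/c2.png

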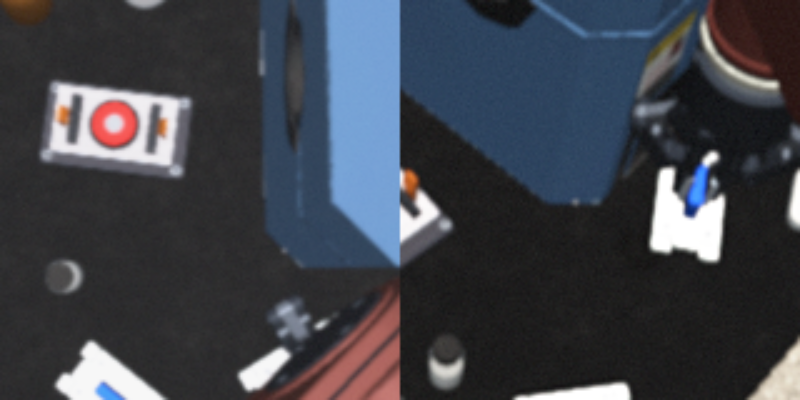

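The cover is held by its rib (opening 10.4 mm) and lifted clear. The straight line to the stage would pass about 29 mm from the furnace corner, so I'm going left first, then ahead.

Emit:
step_arm:
  deltas:
    - [[12,11,0,0,0,0,0],[36,32,0,0,0,4,0],[61,53,0,0,0,8,0],[85,74,0,0,0,14,0],[110,95,0,0,0,20,0],[120,110,0,0,0,26,0],[105,135,0,0,0,32,0],[85,165,0,0,0,38.6,0],[65,195,0,0,0,38.6,0],[45,226,0,0,0,38.6,0]]

```text
t: 4.47
tool_pos: [0.5225, -0.1316, 0.1373]
eef_rot: [0.749, 0.663, -0.001, -0.002]
wrist_force: [0.2, -0.5, -0.0]
gripper_width: 0.0105
```

```bash
python3 - <<'E'
from h import *
go([.5585,-.1334,.120],83)
E
```

```text
go [ 2.6 36.  17.2] [-0.2  -0.05  0.02]
```

Emit:
step_arm:
  deltas:
    - [[0,10,0,0,0,0,0],[0,20,3,0,0,0,0],[1,28,8,0,0,0,0],[2,33,13,0,0,0,0],[2,35,17,0,0,0,0],[2,35,17,0,0,0,0],[2,35,17,0,0,0,0],[2,35,17,0,0,0,0],[2,35,17,0,0,0,0],[2,35,17,0,0,0,0]]

```text
t: 5.3
tool_pos: [0.5574, -0.135, 0.1234]
eef_rot: [0.749, 0.663, 0.0, 0.0]
wrist_force: [-0.5, -0.5, -0.6]
gripper_width: 0.0103
```

```bash
cat > m3.py <<'E'
from h import *
import sys
tag=sys.argv[1]
s=manip.get_state();print(s['tool_pos'],s['wrist_force'],s['gripper_width']);go([.5585,-.1334,.12],83)
cr=[]
for n,(u,v) in dict(top=(296,180),side=(289,180)).items():
    im,d=grab(n,n+tag);P=pts(n,d);i=im.astype(int)
    z=s['tool_pos'][2]-.010+.006
    m=(i.min(-1)>130)&(np.hypot(P[...,0]-.5585,P[...,1]+.1334)<.065)&(abs(P[...,2]-z)<.012)&(d>0)
    q=P[m];print(n,len(q),rect(q) if len(q)>5 else '',np.percentile(q[:,2],[10,50,90]) if len(q)>5 else '')
    if len(q)>20:
        A=np.c_[q-q.mean(0)][:, :];c,_,_,_=np.linalg.lstsq(np.c_[A[:,:2],np.ones(len(A))],A[:,2],rcond=None);print(' slope deg',np.degrees(c[:2]))
    cr.append(im[v-80:v+80,u-80:u+80])
cv2.imwrite(f'pics/c{tag}.png',cv2.resize(np.hstack(cr)[:,:,::-1],None,fx=2.5,fy=2.5))
E
python3 m3.py 3
```

```text
[ 0.55737993 -0.13495542  0.12338084] [-0.50389479 -0.45736119 -0.61698741] 0.010338697928198514
go [1.7 0.9 3.4] [0.05 0.01 0.02]
top 103 (array([ 539.8, -131.5]), array([95.1, 14.7]), np.float32(83.2)) [0.11468304 0.11610456 0.11784168]
 slope deg [-1.60624545  0.46295845]
side 557 (array([ 556.3, -133. ]), array([95.7, 49.8]), np.float32(82.3)) [0.11689131 0.11899076 0.12072761]
 slope deg [ 0.93739762 -0.46139758]
```

View pics/c3.png

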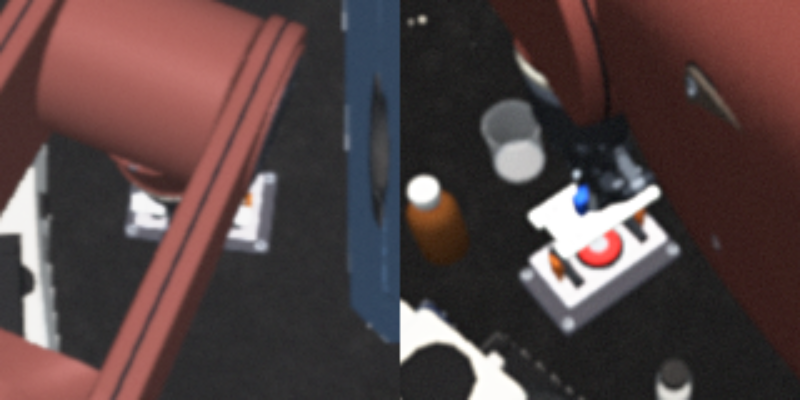

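The side crop shows the cover level above the stage, its notched ends in line with the hooks at (556,266) and (640,216). Measured shift still needed: about +1.5 mm in world x. Lower to just above the hook tops with that correction, then go in small steps.

Emit:
step_arm:
  deltas:
    - [[0,0.5,0,0,0,0,0],[0,1,4,0,0,0,0],[0,1.5,9,0,0,0,0],[0,1.5,14,0,0,0,0],[0,1.5,19,0,0,0,0],[0,1.5,24,0,0,0,0],[0,1.5,28,0,0,0,0],[0,1.5,31,0,0,0,0],[0,1.5,33,0,0,0,0],[0,1.5,33,0,0,0,0]]

```text
t: 6.23
tool_pos: [0.5585, -0.1349, 0.0892]
eef_rot: [0.749, 0.663, -0.0, -0.0]
wrist_force: [0.1, 0.7, -0.2]
gripper_width: 0.0102
```

```bash
python3 m3.py 4
```

```text
[ 0.55850711 -0.1348798   0.0891543 ] [ 0.10408867  0.6743718  -0.16010145] 0.010194175153886535
go [  1.5  -0.2 -30.8] [-0.05 -0.01  0.03]
top 93 (array([ 540.9, -131.4]), array([95.4, 14.7]), np.float32(82.9)) [0.07980563 0.0823358  0.08409681]
 slope deg [ 2.64418107 -0.32722231]
side 502 (array([ 558. , -132.5]), array([94.4, 51. ]), np.float32(82.9)) [0.08326144 0.08525795 0.08692483]
 slope deg [ 0.65087123 -0.26273679]
```

View pics/c4.png

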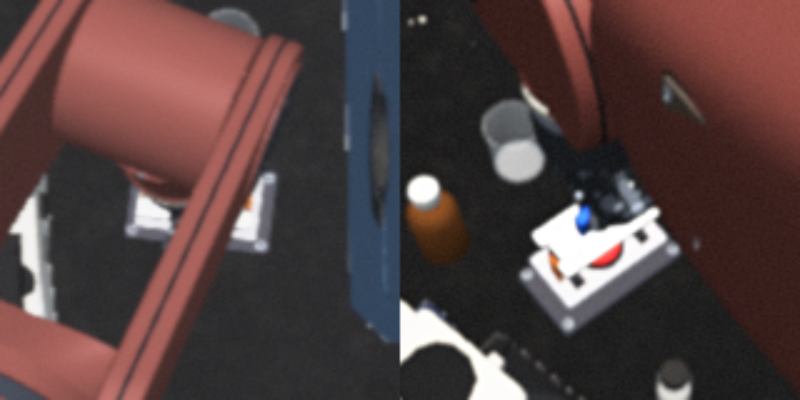

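Aligned within about 0.5 mm (side view: cover (558.0, -132.5), stage (558.0, -132.8)). Now feel downwards.

Emit:
step_arm:
  deltas:
    - [[0,0,1,0,0,0,0],[0,0,2,0,0,0,0],[0,0,3,0,0,0,0],[0,0,4,0,0,0,0],[0,0,5,0,0,0,0],[0,0,6,0,0,0,0],[0,0,7,0,0,0,0],[0,0,8,0,0,0,0],[0,0,8,0,0,0,0],[0,0,8,0,0,0,0]]

```text
t: 7.17
tool_pos: [0.5588, -0.135, 0.0817]
eef_rot: [0.749, 0.663, -0.0, -0.0]
wrist_force: [-0.1, -0.1, -1.0]
gripper_width: 0.0105
```

Emit:
step_arm:
  deltas:
    - [[0,0,0.5,0,0,0,0],[0,0,1,0,0,0,0],[0,0,1.5,0,0,0,0],[0,0,2,0,0,0,0],[0,0,2.5,0,0,0,0],[0,0,3,0,0,0,0],[0,0,3,0,0,0,0],[0,0,3,0,0,0,0],[0,0,3,0,0,0,0],[0,0,3,0,0,0,0]]

```text
t: 8.0
tool_pos: [0.5589, -0.135, 0.0788]
eef_rot: [0.749, 0.663, 0.0, 0.0]
wrist_force: [-0.3, -0.3, -0.7]
gripper_width: 0.0103
```

Emit:
step_arm:
  deltas:
    - [[0,0,0.5,0,0,0,0],[0,0,1,0,0,0,0],[0,0,1.5,0,0,0,0],[0,0,2,0,0,0,0],[0,0,2,0,0,0,0],[0,0,2,0,0,0,0],[0,0,2,0,0,0,0],[0,0,2,0,0,0,0],[0,0,2,0,0,0,0],[0,0,2,0,0,0,0]]

```text
t: 8.83
tool_pos: [0.5589, -0.135, 0.0768]
eef_rot: [0.749, 0.663, 0.0, 0.0]
wrist_force: [0.7, 0.8, -0.6]
gripper_width: 0.0104
```

Emit:
step_arm:
  deltas:
    - [[0,0,0.5,0,0,0,0],[0,0,1,0,0,0,0],[0,0,1.5,0,0,0,0],[0,0,2,0,0,0,0],[0,0,2,0,0,0,0],[0,0,2,0,0,0,0],[0,0,2,0,0,0,0],[0,0,2,0,0,0,0],[0,0,2,0,0,0,0],[0,0,2,0,0,0,0]]

```text
t: 9.67
tool_pos: [0.5589, -0.135, 0.0748]
eef_rot: [0.749, 0.663, 0.0, 0.0]
wrist_force: [0.1, 0.1, -0.2]
gripper_width: 0.0108
```

Emit:
step_arm:
  deltas:
    - [[0,0,0.5,0,0,0,0],[0,0,1,0,0,0,0],[0,0,1.5,0,0,0,0],[0,0,2,0,0,0,0],[0,0,2,0,0,0,0],[0,0,2,0,0,0,0],[0,0,2,0,0,0,0],[0,0,2,0,0,0,0],[0,0,2,0,0,0,0],[0,0,2,0,0,0,0]]

```text
t: 10.5
tool_pos: [0.5591, -0.1351, 0.073]
eef_rot: [0.749, 0.663, 0.0, 0.0]
wrist_force: [1.0, 0.9, 3.3]
gripper_width: 0.0105
```

Emit:
step_arm:
  deltas:
    - [[0,0,0.5,0,0,0,0],[0,0,1,0,0,0,0],[0,0,1.5,0,0,0,0],[0,0,1.5,0,0,0,0],[0,0,1.5,0,0,0,0],[0,0,1.5,0,0,0,0],[0,0,1.5,0,0,0,0],[0,0,1.5,0,0,0,0],[0,0,1.5,0,0,0,0],[0,0,1.5,0,0,0,0]]

```text
t: 11.33
tool_pos: [0.559, -0.1351, 0.0715]
eef_rot: [0.749, 0.663, 0.0, 0.0]
wrist_force: [0.4, 0.5, 5.6]
gripper_width: 0.0107
```

Emit:
step_arm:
  deltas:
    - [[0,0,0.5,0,0,0,0],[0,0,1,0,0,0,0],[0,0,1.5,0,0,0,0],[0,0,1.5,0,0,0,0],[0,0,1.5,0,0,0,0],[0,0,1.5,0,0,0,0],[0,0,1.5,0,0,0,0],[0,0,1.5,0,0,0,0],[0,0,1.5,0,0,0,0],[0,0,1.5,0,0,0,0]]

```text
t: 12.17
tool_pos: [0.5587, -0.1349, 0.0695]
eef_rot: [0.749, 0.663, -0.0, -0.0]
wrist_force: [1.9, 0.5, -0.3]
gripper_width: 0.0108
```

Emit:
step_arm:
  deltas:
    - [[0,0,0.3,0,0,0,0],[0,0,0.6,0,0,0,0],[0,0,1,0,0,0,0],[0,0,1.3,0,0,0,0],[0,0,1.5,0,0,0,0],[0,0,1.5,0,0,0,0],[0,0,1.5,0,0,0,0],[0,0,1.5,0,0,0,0],[0,0,1.5,0,0,0,0],[0,0,1.5,0,0,0,0]]

```text
t: 13.0
tool_pos: [0.5588, -0.135, 0.0683]
eef_rot: [0.749, 0.663, -0.0, -0.0]
wrist_force: [-0.4, 0.6, 3.4]
gripper_width: 0.0105
```

```bash
python3 - <<'E'
from h import *
for k in range(4):
    optics.get_image('top');s=manip.get_state();print(s['tool_pos'],s['wrist_force'],s['torque'])
E
python3 m3.py 5
```

```text
[ 0.55877437 -0.13498122  0.06827839] [0.50407089 1.20163793 3.32220227] [ 0.12422639  0.01974153 -0.01311948]
[ 0.5587971  -0.13496473  0.06826496] [-0.54885424  0.25962963  3.35582239] [ 0.16206666  0.07988977 -0.02372559]
[ 0.55877783 -0.13495362  0.06827495] [0.0735027  0.40619271 3.81529379] [0.13287233 0.08262758 0.02724775]
[ 0.5587872  -0.13496628  0.06828194] [0.1448515  0.74815134 2.80672745] [ 0.08056343  0.10208169 -0.01222009]
[ 0.5587872  -0.13496628  0.06828194] [0.1448515  0.74815134 2.80672745] 0.01034739693535597
go [  1.5  -0.5 -51.7] [-0.01 -0.    0.03]
top 93 (array([ 543.4, -133.8]), array([ 31. , 101.5]), np.float32(90.6)) [0.05891871 0.06087508 0.06268281]
 slope deg [10.10929295 -1.19608627]
side 477 (array([ 558.8, -131.1]), array([95. , 51.4]), np.float32(82.8)) [0.06183525 0.06410953 0.06594213]
 slope deg [0.72506172 0.2227664 ]
```

View pics/c5.png

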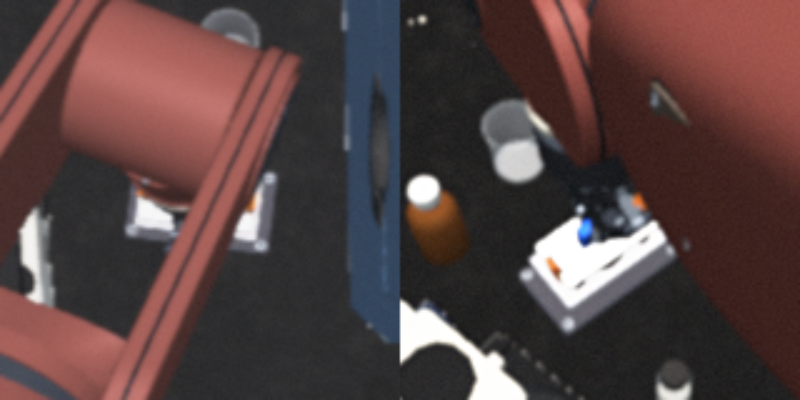

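The cover is seated between both hooks (side crop, hooks at (555,266) and (640,202)), pushing with about 3.5 N. Continuing.

Emit:
step_arm:
  deltas:
    - [[0,0,0.3,0,0,0,0],[0,0,0.6,0,0,0,0],[0,0,1,0,0,0,0],[0,0,1.3,0,0,0,0],[0,0,1.5,0,0,0,0],[0,0,1.5,0,0,0,0],[0,0,1.5,0,0,0,0],[0,0,1.5,0,0,0,0],[0,0,1.5,0,0,0,0],[0,0,1.5,0,0,0,0]]

```text
t: 14.13
tool_pos: [0.5589, -0.135, 0.0667]
eef_rot: [0.749, 0.663, 0.0, -0.0]
wrist_force: [1.3, 0.1, 1.4]
gripper_width: 0.0104
```

Emit:
step_arm:
  deltas:
    - [[0,0,0.3,0,0,0,0],[0,0,0.6,0,0,0,0],[0,0,1,0,0,0,0],[0,0,1,0,0,0,0],[0,0,1,0,0,0,0],[0,0,1,0,0,0,0],[0,0,1,0,0,0,0],[0,0,1,0,0,0,0],[0,0,1,0,0,0,0],[0,0,1,0,0,0,0]]

```text
t: 14.97
tool_pos: [0.5589, -0.135, 0.0658]
eef_rot: [0.749, 0.663, 0.0, 0.0]
wrist_force: [0.0, 0.9, 1.9]
gripper_width: 0.0104
```

Emit:
step_arm:
  deltas:
    - [[0,0,0.3,0,0,0,0],[0,0,0.6,0,0,0,0],[0,0,1,0,0,0,0],[0,0,1,0,0,0,0],[0,0,1,0,0,0,0],[0,0,1,0,0,0,0],[0,0,1,0,0,0,0],[0,0,1,0,0,0,0],[0,0,1,0,0,0,0],[0,0,1,0,0,0,0]]

```text
t: 15.8
tool_pos: [0.5588, -0.135, 0.0648]
eef_rot: [0.749, 0.663, 0.0, 0.0]
wrist_force: [1.0, 0.6, 2.4]
gripper_width: 0.0104
```

Emit:
step_arm:
  deltas:
    - [[0,0,0.3,0,0,0,0],[0,0,0.6,0,0,0,0],[0,0,0.8,0,0,0,0],[0,0,0.8,0,0,0,0],[0,0,0.8,0,0,0,0],[0,0,0.8,0,0,0,0],[0,0,0.8,0,0,0,0],[0,0,0.8,0,0,0,0],[0,0,0.8,0,0,0,0],[0,0,0.8,0,0,0,0]]

```text
t: 16.63
tool_pos: [0.5588, -0.135, 0.064]
eef_rot: [0.749, 0.663, 0.0, -0.0]
wrist_force: [-0.2, -0.2, 1.5]
gripper_width: 0.0105
```

Emit:
step_arm:
  deltas:
    - [[0,0,0.3,0,0,0,0],[0,0,0.6,0,0,0,0],[0,0,0.8,0,0,0,0],[0,0,0.8,0,0,0,0],[0,0,0.8,0,0,0,0],[0,0,0.8,0,0,0,0],[0,0,0.8,0,0,0,0],[0,0,0.8,0,0,0,0],[0,0,0.8,0,0,0,0],[0,0,0.8,0,0,0,0]]

```text
t: 17.47
tool_pos: [0.5586, -0.1349, 0.063]
eef_rot: [0.749, 0.663, -0.0, -0.0]
wrist_force: [0.0, -0.3, -2.5]
gripper_width: 0.0108
```

Force dropped from 1.5 to -2.5 N: that is likely the hooks snapping over. Now feel for the pads in finer steps.

Emit:
step_arm:
  deltas:
    - [[0,0,0.2,0,0,0,0],[0,0,0.4,0,0,0,0],[0,0,0.5,0,0,0,0],[0,0,0.5,0,0,0,0],[0,0,0.5,0,0,0,0],[0,0,0.5,0,0,0,0],[0,0,0.5,0,0,0,0],[0,0,0.5,0,0,0,0],[0,0,0.5,0,0,0,0],[0,0,0.5,0,0,0,0]]

```text
t: 18.3
tool_pos: [0.5589, -0.135, 0.0627]
eef_rot: [0.749, 0.663, 0.0, 0.0]
wrist_force: [0.3, 0.2, -0.6]
gripper_width: 0.0105
```

Emit:
step_arm:
  deltas:
    - [[0,0,0.2,0,0,0,0],[0,0,0.4,0,0,0,0],[0,0,0.5,0,0,0,0],[0,0,0.5,0,0,0,0],[0,0,0.5,0,0,0,0],[0,0,0.5,0,0,0,0],[0,0,0.5,0,0,0,0],[0,0,0.5,0,0,0,0],[0,0,0.5,0,0,0,0],[0,0,0.5,0,0,0,0]]

```text
t: 19.13
tool_pos: [0.5589, -0.135, 0.0622]
eef_rot: [0.749, 0.663, 0.0, 0.0]
wrist_force: [0.3, -0.3, -0.5]
gripper_width: 0.0107
```

Emit:
step_arm:
  deltas:
    - [[0,0,0.2,0,0,0,0],[0,0,0.4,0,0,0,0],[0,0,0.5,0,0,0,0],[0,0,0.5,0,0,0,0],[0,0,0.5,0,0,0,0],[0,0,0.5,0,0,0,0],[0,0,0.5,0,0,0,0],[0,0,0.5,0,0,0,0],[0,0,0.5,0,0,0,0],[0,0,0.5,0,0,0,0]]

```text
t: 19.97
tool_pos: [0.5589, -0.135, 0.0617]
eef_rot: [0.749, 0.663, 0.0, 0.0]
wrist_force: [0.5, 0.2, -0.8]
gripper_width: 0.0104
```

Emit:
step_arm:
  deltas:
    - [[0,0,0.2,0,0,0,0],[0,0,0.4,0,0,0,0],[0,0,0.5,0,0,0,0],[0,0,0.5,0,0,0,0],[0,0,0.5,0,0,0,0],[0,0,0.5,0,0,0,0],[0,0,0.5,0,0,0,0],[0,0,0.5,0,0,0,0],[0,0,0.5,0,0,0,0],[0,0,0.5,0,0,0,0]]

```text
t: 20.8
tool_pos: [0.5589, -0.135, 0.0614]
eef_rot: [0.749, 0.663, 0.0, 0.0]
wrist_force: [-2.9, 1.4, 4.2]
gripper_width: 0.0106
```

Emit:
step_arm:
  deltas:
    - [[0,0,0.1,0,0,0,0],[0,0,0.2,0,0,0,0],[0,0,0.3,0,0,0,0],[0,0,0.3,0,0,0,0],[0,0,0.3,0,0,0,0],[0,0,0.3,0,0,0,0],[0,0,0.3,0,0,0,0],[0,0,0.3,0,0,0,0],[0,0,0.3,0,0,0,0],[0,0,0.3,0,0,0,0]]

```text
t: 21.63
tool_pos: [0.5589, -0.135, 0.0614]
eef_rot: [0.749, 0.663, 0.0, 0.0]
wrist_force: [-2.7, 0.1, 6.7]
gripper_width: 0.0106
```

Seat found: z holds at 61.4 mm while the force rises to 6.7 N. Ease off, release and retreat upward.

Emit:
step_arm:
  deltas:
    - [[0,0,-0.3,0,0,0,0],[0,0,-0.5,0,0,0,0],[0,0,-0.5,0,0,0,20],[0,0,-0.5,0,0,0,35],[0,0,-0.5,0,0,0,45],[0,0,-0.5,0,0,0,45],[0,0,-1,0,0,0,45],[0,0,-5,0,0,0,45],[0,0,-15,0,0,0,45],[0,0,-30,0,0,0,45]]

```text
t: 22.47
tool_pos: [0.5578, -0.1346, 0.0904]
eef_rot: [0.749, 0.663, -0.001, -0.001]
wrist_force: [0.3, 0.3, 0.3]
gripper_width: 0.045
```

Emit:
step_arm:
  deltas:
    - [[0,0,-15,0,0,0,45],[0,0,-40,0,0,0,45],[0,0,-70,0,0,0,45],[0,-25,-80,0,0,0,45],[0,-55,-85,0,0,0,45],[0,-90,-85,0,0,0,45],[0,-120,-85,0,0,0,45],[0,-145,-85,0,0,0,45],[0,-150,-85,0,0,0,45],[0,-150,-85,0,0,0,45]]

```text
t: 23.3
tool_pos: [0.4094, -0.1168, 0.1769]
eef_rot: [0.749, 0.663, 0.0, 0.001]
wrist_force: [0.1, -0.7, 0.4]
gripper_width: 0.045
```

```bash
python3 - <<'E'
from h import *
s=manip.get_state();print(s['tool_pos'],s['wrist_force'],s['gripper_width'])
cr=[]
for n,(u,v) in dict(top=(296,180),side=(289,199)).items():
    im,d=grab(n,n+'6');P=pts(n,d);i=im.astype(int)
    c=(np.hypot(P[...,0]-.5585,P[...,1]+.1334)<.058)&(d>0)&(P[...,2]<.1)
    m=c&(i.min(-1)>130)&(P[...,2]>.048);q=P[m];print(n,len(q),rect(q),np.median(q[:,2]))
    A=q-np.median(q,0);k=abs(A[:,2])<.005;f=np.linalg.lstsq(np.c_[A[k,:2],np.ones(k.sum())],A[k,2],rcond=None)[0];print(' slope deg',np.degrees(f[:2]))
    o=c&(i[...,0]>i[...,1]+40)&(i[...,1]>i[...,2]+15)&(i[...,0]>90);q=P[o&(P[...,2]>.06)];
    if len(q)>4:print(' hooks',len(q),rect(q))
    cr.append(im[v-50:v+50,u-50:u+50])
cv2.imwrite('pics/c6.png',cv2.resize(np.hstack(cr)[:,:,::-1],None,fx=4,fy=4,interpolation=cv2.INTER_CUBIC))
E
```

```text
[ 0.40937053 -0.11679102  0.17688122] [ 0.06454255 -0.65743578  0.42739394] 0.045025072197958683
top 889 (array([ 558.8, -133.4]), array([95.8, 50. ]), np.float32(83.2)) 0.05456464169450692
 slope deg [0.02125962 0.12865867]
 hooks 35 (array([ 558.5, -134. ]), array([92.8, 13.9]), np.float32(83.0))
side 770 (array([ 559. , -133.3]), array([95.7, 52.6]), np.float32(83.0)) 0.057399887961090065
 slope deg [-0.29475116 -0.078956  ]
 hooks 42 (array([ 556.1, -132.9]), array([94.4, 14.8]), np.float32(85.3))
```

View pics/c6.png

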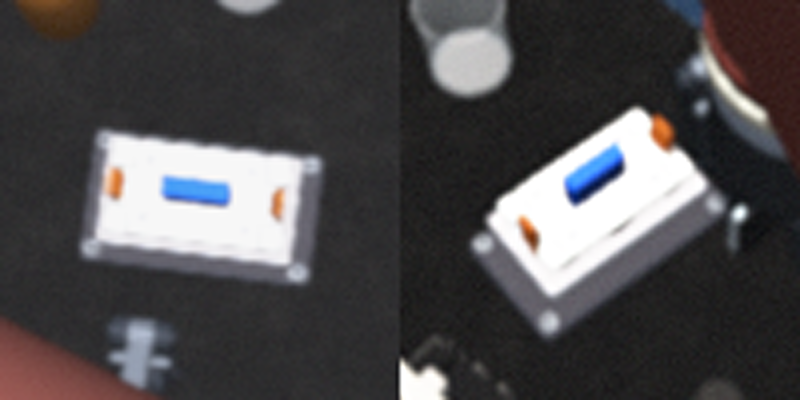

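The last picture shows the cover flat on the stage with the orange hooks over both ends (top crop (115,184) and (279,203)). The gripper is clear, above and in front of it.

```bash
python3 - <<'E'
from h import *
for n in('top','side'):
    a=np.load(f'pics/{n}0.npz');b=np.load(f'pics/{n}6.npz');Pa,Pb=pts(n,a['d']),pts(n,b['d'])
    for k,c,r in(('vial',(.423,-.094),.03),('beaker',(.70,-.158),.04)):
        f=lambda P:P[(np.hypot(P[...,0]-c[0],P[...,1]-c[1])<r)&(P[...,2]>.02)&(P[...,2]<.08)]
        A,B=f(Pa),f(Pb);print(n,k,len(A),len(B),A.mean(0).round(4),B.mean(0).round(4) if len(B) else '')
print(ticket.close_job())
E
```

```text
top vial 140 0 [ 0.4247 -0.0908  0.0546] 
top beaker 308 307 [ 0.7007 -0.1585  0.0471] [ 0.7011 -0.1586  0.0468]
side vial 207 206 [ 0.4208 -0.0851  0.0526] [ 0.4207 -0.085   0.0524]
side beaker 500 494 [ 0.6987 -0.1592  0.0458] [ 0.6989 -0.1594  0.046 ]
the job is handed in; nothing more can be done
None
```

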